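# Carry a synchro ring on a paddle to the inspection lamp

### The job

The cleaned brass synchro ring is lying on the flat blade of the red-handled paddle. Carry it on the paddle, keeping it level and never touching it with the fingers, in under the ring lamp and leave it lying on the two steel rails of the inspection stand, centred on the orange marks; then draw the paddle out and lay it back on its blue rest as it stood. Do not drop the ring, and leave the gear, the jar and the wrench where they are.

Things in the scene. Friction and masses are not known exactly. Their poses are not given: they have to be found in the camera images.
- paddle: Paddle, 0.1 kg. Level aluminium blade 130 x 36 x 4 mm; origin on its underside, on the centre line, where the ring sits; x along the blade to the tip (tip x = 50, rear x = -80), y across, z up. Red straight handle with flat sides, 16 mm thick across y, 24 mm wide, 78 mm long, rises from the rear (x = -72) leaning back 35 degrees from vertical to its top end at x = -117, z = 66.
- paddle_grip (a point): Grip point on the axis of the paddle's handle, 24 mm below its top end: x = -103, y = 0, z = 46 mm in the paddle's frame. Fingers close along the paddle's y. Coming down along the leaning handle, the approach direction in the paddle's frame is (0.574, 0, -0.819).
- synchro_ring: Brass synchro ring, 90 mm outside (96 over teeth that are only seen), 66 mm inside, 10 mm high, about 0.15 kg; origin at the centre of its underside, z up. At the start it lies loose on top of the paddle's blade, within 5 mm of the paddle's origin in x and y; only friction holds it.
- stand: Inspection stand, fixed. Origin on the bench under the centre of the ring's place; x points in from its open front, z up. Green base 12 mm high (x -75 to 125, y -55 to 55). Two steel rails along x (x -55 to 55; y 25 to 45 and -45 to -25), tops at z = 55; the gap between is 50 mm wide, 43 deep, open at both ends. An orange mark crosses each rail at x = 0.
- stand_lamp (a point): Centre of the underside of the stand's white ring lamp, 150 mm straight above the stand's origin. The lamp is 170 mm outside, 104 mm inside, 20 mm high, fixed, held by a thin post (18 mm) at x = 108, y = 0 of the stand.
- rest: Rest for the paddle, fixed: blue block with a flat black rubber top at z = 50 mm (x -100 to 45, y -30 to 30). Origin on the bench. Its axes are those of the paddle laid on it, and the paddle's origin belongs straight above the rest's origin. Its foot is 165 x 90 x 8 mm.
- gear: Bystander: steel gear wheel lying flat, 79 mm across, 34 mm high with its hub; origin at the centre of its underside.
- grease_jar: Bystander: small jar with a blue cap, 56 mm across, 65 mm high; origin at the centre of its underside.
- wrench: Bystander: wrench 180 mm long lying flat on the bench beyond the work; origin midway, x along it.
Mind the look-alikes: they are no part of the job. There is more than one size of the paddle; the one meant has the size given above.

How it is judged (in metres and radians):
On the way, in this order (a step that is already met when the one before it is completed fails the run):
1. the paddle, lifted off its rest, carries the ring (contact force between synchro_ring and paddle above 0.3 N and contact force between paddle and rest below 0.05 N and height (world z) of paddle above 0.062 m), for 0.2 s.
2. the ring is over the rails, still carried by the paddle alone (horizontal distance between synchro_ring and stand below 0.04 m and contact force between synchro_ring and paddle above 0.3 N and contact force between synchro_ring and stand below 0.05 N and z of synchro_ring in the frame of stand between 0.056 and 0.13 m), for 0.1 s.
3. the ring lies on the rails and the paddle no longer touches it (horizontal distance between synchro_ring and stand below 0.015 m and z of synchro_ring in the frame of stand between 0.049 and 0.061 m and angle between synchro_ring's own z axis and vertical below 0.06 rad and contact force between synchro_ring and stand above 0.3 N and contact force between synchro_ring and paddle below 0.05 N), for 0.2 s.
At the end, for the whole second after the job is handed in: The ring lies flat and at rest on both rails, its centre within 15 mm of the middle of the stand's ring place, clear of the paddle. The paddle lies level and at rest on top of its rest, its origin within 30 mm of the rest's, pointing the same way within 20 degrees (all of step 3 and linear speed of each of synchro_ring, paddle below 0.02 m/s and horizontal distance between paddle and rest below 0.03 m and z of paddle in the frame of rest between 0.045 and 0.056 m and angle between paddle's own z axis and vertical below 0.08 rad and angle between the x axis of paddle and the x axis of rest, either way round below 0.35 rad and x of paddle_grip in the frame of rest below 0 m); the robot touches nothing.
It fails at once if the ring is tilted more than 17 degrees (angle between synchro_ring's own z axis and vertical above 0.3 rad).
It fails at once if the fingers touch the ring (contact force between the fingers and synchro_ring above 0.3 N).
It fails at once if the ring falls off the paddle, the rails or the rest (height (world z) of synchro_ring below 0.045 m).
It fails at once if the gear, jar or wrench is disturbed (moved over 20 mm) (distance of any of gear, grease_jar, wrench from where it was at the start of the episode above 0.02 m).
It also fails if it takes over 72 s, if anything falls off the work surface, if the arm or the gripper's body presses on something with over 40 N, if the wrist force passes 120 N, or if a joint passes its speed limit or range.

### The arm

A 7-joint arm with a two-finger parallel gripper is mounted at the origin on the work surface. World frame = base frame: x ahead of the robot, y to its left, z up, the work surface at z = 0. Lengths are in m, angles in degrees, forces in N, time in s.
With the tool pointing down it reaches from about 0.375 to 0.925 m from the base axis. Payload 3.1 kg.
Tool frame: the origin (TCP) lies midway between the tips of the shut fingers; the grasp point (between the pads) lies r.grasp_offset behind it (r.grasp_offset is the distance from the TCP to the grasp point, in m); z points along the fingers, y is the direction in which the jaws open and shut (so a half turn about z gives the same grasp; the last joint's range is limited). The gripper opens to 85 mm and grips with 20 to 120 N. Pads are 22 mm wide; open, the fingers measure 114 mm over their backs; the gripper's body (76 mm by 85 mm) begins 54 mm behind the grasp point. The pads swing forward as they close: fully open they stand 13 mm farther back than shut.
Start: joints at [-75.905, 21.939, 2.515, 91.553, -1.026, 66.532, -2.859], TCP at [0.219, 0.612, 0.231] pointing down, gripper open.
Joint ranges: [-149.38, 149.38], [-23.57, 123.04], [-84.95, 90], [0, 143.3], [-89.99, 269.99], [3.08, 112.72], [-163.45, 163.45]. Speed limits (degrees/s): [159.86, 159.86, 180, 180, 180, 180, 180].

### API

Orientations are given as a 3x3 rotation matrix whose columns are the frame's x, y, z axes.
In Python, from bench import r gives the robot as it stands.
- The arm moves only by the tool servo_tool, never from a script. Its argument "plan" is a list of rows, each a list of 7 numbers: the shift along the tool's x, y, z in mm, then the turn, a rotation vector about the tool's x, y, z in rad, then the finger opening in mm, from 0 to 85.4. In form: [[tx, ty, tz, rx, ry, rz, fingers], ...]. A call has 1 to 20 rows; each row shifts and turns the commanded pose from where the row before left it, along the tool's axes as they then stand; what a row does not reach is not made up. A row lasts 1/8 s, in which the tool goes at most 62.5 mm and 10.7 degrees, less where a joint would pass 70% of its speed; a pose out of reach is approached as far as the arm can. A call with a gripper value outside its range is refused whole. The fingers move at their own pace and stop on an object; "squeeze" is the grip in N (left out, the last holds). Time passes only in rows, so rows that do not move let the fingers close. It gives the time, the measured TCP pose, the force and the opening at its end, in the units of the state.
- r.state(): the state, without advancing time (a new reading comes with each control period).
- r.camera(name): name is "side" or "top" or "wrist"; returns (picture, depth): 480x640x3 uint8, red, green, blue; 480x640 float32, m along the optical axis (not along the pixel's ray), 0 where there is no reading.
- r.get_calibration(name): a dict with "fx", "fy", "cx", "cy" (pixels), "distortion" ([k1, k2, p1, p2, k3] as OpenCV has them; the pictures are not rectified), "pose" (4x4, takes a point from camera to world coordinates); the wrist camera has in their place "mount" (4x4, takes a point from camera to tool coordinates, whose origin is the TCP and whose axes are the flange's). Camera axes: x right, y up, looking along -z (the intrinsics and any distortion apply to the point x, -y, -z); pixel columns grow to the right and rows downward; lengths in m; the calibration is good to about 2 mm. A picture is of the moment at which its call begins: read the wrist's pose just before it. get_calibration takes no time and is no camera call.
- r.close_job(): hands the job in, once; it reports no verdict.
Trained networks look in the newest picture that a camera, given by its name, has taken for a name from the list of things; names that differ only in an ending like _2 or _b are one class to them, and where a whole thing is asked for, a point or a joint stands for the part that bears it (a point fixed in the world has none). Each returns a list of dicts, best first, with "score" (0 to 1); they miss things now and then, are a little off and sometimes report something else, mostly with a low value. They report only what shows in the picture. A call takes as long as a camera call. They do not tell look-alikes from the thing itself.
- r.look_for(camera, label): "rect" ([left, top, width, height] in pixels, round what is visible of it).
- r.silhouettes(camera, label): "region" (480x640 bool, what is visible of it) and "rect" ([left, top, width, height] in pixels, round what is visible of it).
- r.place_of(camera, label): "point" ([column, row] in pixels: a listed point, or the origin of a listed thing).
The state is a dict: "time_s": time; "qpos": joint angles; "qd": joint speeds; "joint_torque": joint torques, N m; "tool_pos": TCP position; "tcp_rot": TCP orientation; "ft_force": force on the tool from outside, world axes, zero at the start; "wrist_torque": the same for the moment, N m; "width": finger opening in m.
Only numpy, scipy, OpenCV 4.12 (cv2) and the standard library are available. Lean on these libraries where they do the work, as an engineer would, in place of code of your own. Each camera call takes 0.05 s, during which the arm holds its last target. There are 200 camera calls.

## Working session

There is one attempt and no reset: what is moved stays moved. The work goes in short steps, Python scripts to look and compute and a tool call to move; the robot and the scene stay as the last step left them, time stands still between calls to the robot, and variables do not carry over. Pictures are saved under pics/ and viewed, on a budget of 10 in all, crops included, one or two more only if the job needs it, and the job is handed in when it is done.

Besides the shell and the picture viewer there is one more tool, called after "Call:" in YAML: its name, and indented under it one key for each argument. servo_tool: Moves the arm, as the interface text tells. Its arguments: {"type":"object","properties":{"plan":{"type":"array"},"squeeze":{"type":"number"}},"required":["plan"]}

```bash
ls; mkdir -p pics
cat > h.py <<'E'
from bench import r
import numpy as np, cv2
def save(n,p): cv2.imwrite('pics/'+n+'.png',p[:,:,::-1])
def campose(c,st=None):
    k=r.get_calibration(c)
    if 'pose' in k: return k,np.array(k['pose'])
    T=np.eye(4);T[:3,:3]=st['tcp_rot'];T[:3,3]=st['tool_pos']
    return k,T@np.array(k['mount'])
def ray(c,uv,st=None):
    k,P=campose(c,st)
    K=np.array([[k['fx'],0,k['cx']],[0,k['fy'],k['cy']],[0,0,1]])
    u=cv2.undistortPoints(np.array(uv,float).reshape(-1,1,2),K,np.array(k['distortion'])).reshape(-1,2)
    d=np.c_[u[:,0],-u[:,1],-np.ones(len(u))]
    return P[:3,3],d@P[:3,:3].T
def atz(c,uv,z,st=None):
    o,d=ray(c,uv,st); return o+d*((z-o[2])/d[:,2])[:,None]
def cloud(c,dep,mask,st=None):
    v,u=np.nonzero(mask&(dep>0)); o,d=ray(c,np.c_[u,v],st)
    return o+d*dep[v,u][:,None]
E
python3 - <<'E'
from h import *
st=r.state(); print(st)
ps=[]
for c in ['top','side','wrist']:
    p,d=r.camera(c); np.save(f'pics/{c}0.npy',d); save(c+'0',p)
    k,P=campose(c,st); print(c,k['fx'],k['distortion'],P.round(3).tolist())
    for l in ['paddle','synchro_ring','stand','rest','gear','grease_jar','wrench']:
        print(l,[(np.round(x['rect']).tolist(),round(x['score'],2)) for x in r.look_for(c,l)])
    for l in ['paddle','paddle_grip','synchro_ring','stand','stand_lamp','rest']:
        print('pt',l,[(np.round(x['point']).tolist(),round(x['score'],2)) for x in r.place_of(c,l)])
E
```

```text
pics
{'time_s': 0.0, 'qpos': array([-75.90629355,  21.99257299,   2.51227157,  91.64710868,
        -1.02568323,  66.53220806,  -2.85905893]), 'qd': array([-0.13933938,  0.02422616, -0.07706552, -0.0845002 ,  0.01710421,
       -0.02570895,  0.09426311]), 'joint_torque': array([-7.32502103e-04, -4.33464468e+01,  1.02403075e+00, -2.49519485e+01,
        1.05473661e-02,  1.12622840e-02,  1.45805808e-05]), 'tool_pos': array([0.21878151, 0.61108808, 0.22989632]), 'tcp_rot': array([[-9.41509508e-01,  3.36985601e-01, -7.41970571e-04],
       [ 3.36986387e-01,  9.41506201e-01, -2.49956638e-03],
       [-1.43747984e-04, -2.60339950e-03, -9.99996601e-01]]), 'ft_force': array([-0.18939338, -1.39332399, -0.11590135]), 'wrist_torque': array([ 0.01492911, -0.00595098,  0.00848195]), 'width': 0.08591040067751123}
top 436.8857643453366 [-0.06200179  0.          0.          0.          0.        ] [[-0.043, 0.977, -0.21, 0.33], [-0.999, -0.041, 0.013, -0.002], [0.004, 0.21, 0.978, 1.065], [0.0, 0.0, 0.0, 1.0]]
paddle [([368.0, 239.0, 79.0, 21.0], 0.86), ([371.0, 333.0, 98.0, 25.0], 0.8), ([413.0, 16
[... 1344 characters left out ...]
, 0.77), ([302.0, 160.0], 0.74), ([345.0, 210.0], 0.65)]
pt paddle_grip [([372.0, 172.0], 0.91), ([445.0, 246.0], 0.71), ([297.0, 167.0], 0.52)]
pt synchro_ring [([348.0, 207.0], 0.97)]
pt stand [([255.0, 381.0], 0.74)]
pt stand_lamp [([245.0, 341.0], 0.56)]
pt rest [([346.0, 226.0], 0.68), ([242.0, 245.0], 0.46), ([201.0, 302.0], 0.22)]
wrist 429.7846314617836 [0.00632537 0.         0.         0.         0.        ] [[0.337, -0.898, -0.282, 0.146], [0.941, 0.321, 0.103, 0.638], [-0.002, -0.3, 0.954, 0.372], [0.0, 0.0, 0.0, 1.0]]
paddle []
synchro_ring []
stand []
rest []
gear []
grease_jar []
wrench []
pt paddle []
pt paddle_grip []
pt synchro_ring []
pt stand []
pt stand_lamp []
pt rest []
```

View pics/top0.png

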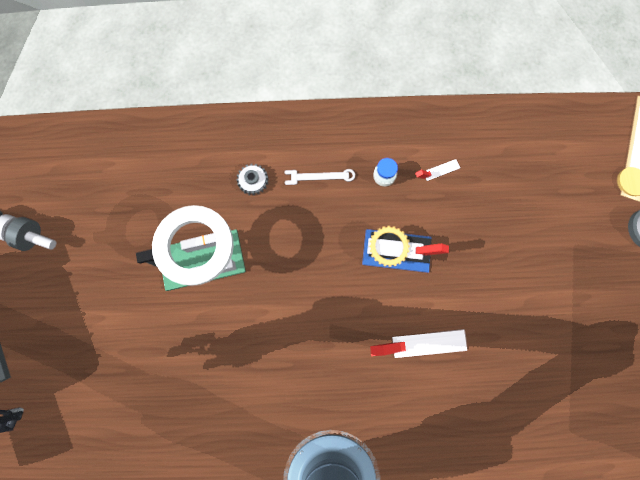

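View pics/side0.png

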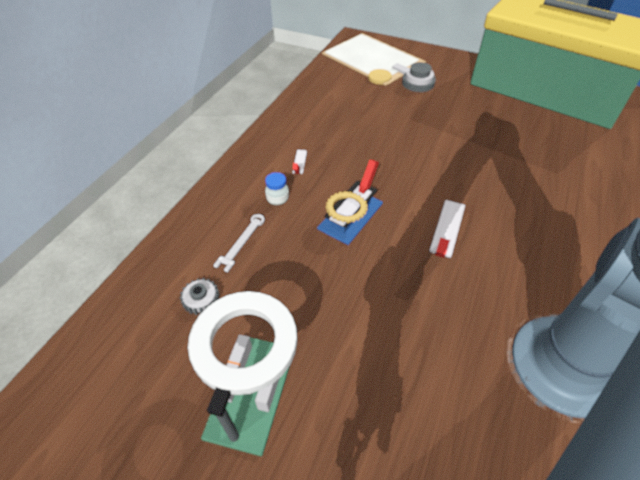

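Run:
```python
from h import *
dt=np.load('pics/top0.npy');ds=np.load('pics/side0.npy')
def tri(a,b):
    o1,d1=ray('top',[a]);o2,d2=ray('side',[b]);d1=d1[0];d2=d2[0]
    t=np.linalg.lstsq(np.c_[d1,-d2],o2-o1,rcond=None)[0]
    p,q=o1+t[0]*d1,o2+t[1]*d2; return ((p+q)/2).round(4),np.linalg.norm(p-q).round(4)
print('ring',tri((392,248),(348,207)));print('grip',tri((436,248),(372,172)))
print('lamp',tri((192,248),(245,341)));print('rest',tri((386,245),(346,226)));print('stand',tri((211,260),(255,381)))
for c,d in(('top',dt),('side',ds)):
    P=cloud(c,d,np.ones_like(d,bool)); print(c,(d>0).mean())
    np.save('pics/cl_'+c,P)
    if c=='top':
        print('z range',P[:,2].min(),P[:,2].max())
for c,l in(('top','synchro_ring'),('side','synchro_ring'),('top','stand'),('side','stand'),('top','paddle'),('side','paddle')):
    p,d=r.camera(c)
    for s in r.silhouettes(c,l)[:3]:
        m=s['region'];P=cloud(c,d,m);
        print(c,l,round(s['score'],2),m.sum(),s['rect'],'med',np.median(P,0).round(4),'lo',np.percentile(P,3,axis=0).round(4),'hi',np.percentile(P,97,axis=0).round(4))
```

```text
ring (array([ 0.5201, -0.1653,  0.0534]), np.float64(0.0034))
grip (array([ 0.5035, -0.2597,  0.0944]), np.float64(0.0059))
lamp (array([0.5175, 0.2744, 0.163 ]), np.float64(0.0036))
rest (array([ 0.5315, -0.1629, -0.013 ]), np.float64(0.0153))
stand (array([0.5199, 0.276 , 0.0019]), np.float64(0.0063))
top 0.9959309895833334
z range -0.7720111710812547 0.3311568780523666
side 0.995751953125
top synchro_ring 0.83 695 [373.0, 228.2, 38.2, 40.0] med [ 0.5206 -0.1563  0.0619] lo [ 0.4792 -0.2006  0.0094] hi [ 0.5648 -0.1143  0.0659]
side synchro_ring 0.81 559 [328.3, 191.6, 38.3, 31.0] med [ 0.5228 -0.1493  0.065 ] lo [ 0.4809 -0.1961  0.0544] hi [ 0.5642 -0.1142  0.0681]
top stand 0.59 5508 [136.3, 207.7, 109.0, 79.6] med [0.5212 0.287  0.1674] lo [0.4488 0.1963 0.0081] hi [0.5943 0.3781 0.1717]
side stand 0.92 10890 [188.4, 292.1, 109.7, 163.5] med [0.5069 0.3121 0.1685] lo [0.4483 0.2041 0.0112] hi [0.5938 0.3899 0.1729]
top paddle 0.95 1785 [372.8, 329.8, 98.3, 25.7] med [ 0.2918 -0.2323  0.0051] lo [ 2.695e-01 -3.278e-01  2.000e-04] hi [ 0.3163 -0.1098  0.0914]
top paddle 0.87 369 [415.3, 160.8, 40.9, 21.8] med [ 0.7271 -0.3114  0.0024] lo [ 0.7016 -0.3593 -0.0019] hi [ 0.7496 -0.248   0.049 ]
top paddle 0.63 824 [369.9, 237.0, 77.5, 22.8] med [ 0.5097 -0.2007  0.054 ] lo [ 0.495  -0.2729  0.0495] hi [ 0.5353 -0.1285  0.1178]
side paddle 0.9 1158 [431.4, 198.6, 35.3, 57.4] med [ 0.2922 -0.2377  0.0075] lo [ 0.2699 -0.3288  0.0038] hi [ 0.317  -0.1032  0.0949]
side paddle 0.71 700 [331.8, 162.3, 45.9, 63.4] med [ 0.5103 -0.2192  0.0576] lo [ 0.4955 -0.2679  0.0527] hi [ 0.5374 -0.112   0.1189]
side paddle 0.53 232 [295.7, 149.1, 9.5, 24.1] med [ 0.7264 -0.3176  0.0059] lo [ 0.7017 -0.3649  0.0016] hi [ 0.7508 -0.2444  0.0527]
```

Top view: stand/lamp at the left (about 192,245), its post on the far left so its open front faces the paddle. The ring is on the paddle on the blue rest at (390,247), with the red handle at (436,248). The big paddle (430,344) and small one (440,170) are look-alikes. The side view agrees with this.

```bash
cat > fit.py <<'E'
from h import *
def boxfit(P): # min-area rect in xy
    (c,s,a)=cv2.minAreaRect(P[:,:2].astype(np.float32)); return np.round(c,4),np.round(s,4),round(a,2)
def circ(P):
    A=np.c_[2*P[:,:2],np.ones(len(P))];s=np.linalg.lstsq(A,(P[:,:2]**2).sum(1),rcond=None)[0]
    return s[:2].round(4),np.sqrt(s[2]+s[0]**2+s[1]**2).round(4)
def allpts(c,st=None):
    p,d=r.camera(c); m=np.ones(d.shape,bool); v,u=np.nonzero(d>0)
    P=cloud(c,d,m,st); hsv=cv2.cvtColor(p,cv2.COLOR_RGB2HSV)[v,u].astype(int)
    return P,hsv,p
def inbox(P,lo,hi): return np.all((P>lo)&(P<hi),1)
E
python3 - <<'E'
from fit import *
for c in('top','side'):
    P,H,p=allpts(c); h,s,v=H.T
    reg=inbox(P,[.43,-.32,.0],[.62,-.07,.14])
    red=reg&((h<8)|(h>172))&(s>150)&(P[:,2]>.05)
    R=P[red]; m=R.mean(0); 
    d=np.linalg.svd(R-m)[2][0]; print(c,'red',red.sum(),m.round(4),d.round(3),boxfit(R),R.min(0).round(4),R.max(0).round(4))
    blue=reg&(h>95)&(h<130)&(s>120); B=P[blue]; print(' blue foot',boxfit(B[B[:,2]<.02]),np.median(B[B[:,2]<.02],0).round(4))
    blk=reg&(v<60)&(P[:,2]>.04);print(' rubber',blk.sum(),boxfit(P[blk]),np.median(P[blk],0).round(4))
    yel=reg&(h>12)&(h<32)&(s>90)&(P[:,2]>.055); print(' ring',yel.sum(),circ(P[yel]),boxfit(P[yel]),np.median(P[yel],0).round(4))
    bl=reg&(s<60)&(v>120)&(P[:,2]>.045)&(P[:,2]<.065); print(' blade',bl.sum(),boxfit(P[bl]),np.median(P[bl],0).round(4))
    reg=inbox(P,[.4,.14,.0],[.64,.42,.2])
    g=reg&(h>60)&(h<90)&(s>60)&(P[:,2]<.03);print(' green',g.sum(),boxfit(P[g]),np.median(P[g],0).round(4))
    l=reg&(P[:,2]>.155)&(s<60)&(v>120);print(' lamp',l.sum(),circ(P[l]),boxfit(P[l]),np.median(P[l],0).round(4))
    ra=reg&(P[:,2]>.045)&(P[:,2]<.075)&(v>90);print(' rails',ra.sum(),boxfit(P[ra]),np.median(P[ra],0).round(4))
    o=ra&(h>3)&(h<22)&(s>80);print(' orange',o.sum(),np.median(P[o],0).round(4) if o.sum() else '')
    lm=reg&(P[:,2]>.03)&(P[:,2]<.14)&(v<90);print(' post',lm.sum(),np.median(P[lm],0).round(4) if lm.sum() else '')
E
```

```text
top red 266 [ 0.5037 -0.2498  0.0959] [ 0.091  0.676 -0.731] (array([ 0.509 , -0.2512]), array([0.0647, 0.0263]), 81.93) [ 0.4944 -0.2831  0.0502] [ 0.5228 -0.2185  0.122 ]
 blue foot (array([ 0.5209, -0.1845]), array([0.1637, 0.0889]), 80.85) [ 0.4884 -0.1946  0.007 ]
 rubber 112 (array([ 0.5212, -0.1856]), array([0.14 , 0.058]), 80.05) [ 0.54   -0.178   0.0484]
 ring 422 (array([ 0.5222, -0.1575]), np.float64(0.04)) (array([ 0.5228, -0.1578]), array([0.0897, 0.0923]), 89.14) [ 0.5303 -0.1562  0.0626]
 blade 685 (array([ 0.5087, -0.1706]), array([0.136 , 0.0788]), 71.36) [ 0.5181 -0.1683  0.0528]
 green 1240 (array([0.5194, 0.2981]), array([0.112 , 0.1991]), 11.49) [0.521  0.3043 0.0113]
 lamp 3327 (array([0.5219, 0.272 ]), np.float64(0.0696)) (array([0.5235, 0.2734]), array([0.1686, 0.1673]), 44.25) [0.52   0.2733 0.1689]
 rails 363 (array([0.5237, 0.2729]), array([0.0886, 0.1105]), 10.89) [0.5515 0.2861 0.0539]
 orange 14 [0.5552 0.2805 0.0541]
 post 27 [0.4949 0.377  0.1223]
side red 305 [ 0.505  -0.2476  0.0931] [ 0.111  0.602 -0.791] (array([ 0.5131, -0.2523]), array([0.065, 0.
[... 190 characters left out ...]
 -0.1844]), array([0.1434, 0.0556]), 80.29) [ 0.5365 -0.2261  0.0515]
 ring 513 (array([ 0.5234, -0.1561]), np.float64(0.0403)) (array([ 0.5243, -0.1565]), array([0.0934, 0.0951]), 63.18) [ 0.5267 -0.1553  0.065 ]
 blade 489 (array([ 0.5079, -0.1756]), array([0.141 , 0.0663]), 81.38) [ 0.5193 -0.167   0.0557]
 green 2982 (array([0.5186, 0.2981]), array([0.1092, 0.2002]), 10.97) [0.5024 0.3465 0.0134]
 lamp 5804 (array([0.5216, 0.2757]), np.float64(0.0699)) (array([0.5234, 0.2735]), array([0.1679, 0.1698]), 41.18) [0.5174 0.2833 0.171 ]
 rails 673 (array([0.5163, 0.2944]), array([0.081 , 0.1758]), 32.43) [0.5552 0.2778 0.0561]
 orange 21 [0.5576 0.2795 0.0566]
 post 146 [0.494  0.3797 0.0847]
```

```bash
cat >> h.py <<'E'
from scipy.spatial.transform import Rotation as Ro
def Rt(yaw,lean=35):
    a,l=np.radians([yaw,lean]); u=np.array([np.cos(a),np.sin(a),0]);Z=np.array([0,0,1.])
    x=np.cos(l)*u+np.sin(l)*Z; z=np.sin(l)*u-np.cos(l)*Z
    return np.c_[x,np.cross(z,x),z]
def delta(pos,R,st=None):
    st=st or r.state(); A=st['tcp_rot']
    return (A.T@(np.array(pos)-st['tool_pos'])*1e3).round(2),Ro.from_matrix(A.T@R).as_rotvec().round(4)
E
python3 - <<'E'
from h import *
print(r.grasp_offset)
R0=r.state()['tcp_rot']
print(delta([.47,.25,.36],R0))
A=R0.T; print((A@(np.array([.47,-.30,.36])-[.47,.25,.36])*1e3).round(1))
print(delta([.47,-.30,.36],Rt(80.8)))
E
```

```text
0.0187
(array([-358.22, -256.21, -128.73]), array([0., 0., 0.]))
[-185.4 -517.8    0. ]
(array([-543.61, -774.02, -128.72]), array([-0.4229,  0.5085,  1.3412]))
```

Call:
servo_tool:
  plan:
    - [-36,-26,-13,0,0,0,85]
    - [-36,-26,-13,0,0,0,85]
    - [-36,-26,-13,0,0,0,85]
    - [-36,-26,-13,0,0,0,85]
    - [-36,-26,-13,0,0,0,85]
    - [-36,-26,-13,0,0,0,85]
    - [-36,-26,-13,0,0,0,85]
    - [-36,-26,-13,0,0,0,85]
    - [-36,-26,-13,0,0,0,85]
    - [-36,-26,-13,0,0,0,85]
    - [0,0,0,0,0,0.14,85]
    - [0,0,0,0,0,0.14,85]
    - [0,0,0,0,0,0.14,85]
    - [0,0,0,0,0,0.14,85]
    - [0,0,0,0,0,0.14,85]
    - [0,0,0,0,0,0.14,85]
    - [0,0,0,0,0,0.14,85]
    - [0,0,0,0,0,0.14,85]
    - [0,0,0,0,0,0.14,85]
    - [0,0,0,0,0,0.13,85]

```text
time_s: 5.3
tool_pos: [0.4703, 0.2458, 0.3614]
tcp_rot: [[0.166, 0.986, 0.0], [0.986, -0.166, 0.0], [0.0, 0.0, -1.0]]
ft_force: [-0.4, -0.2, 0.6]
width: 0.0851
```

Run:
```python
from h import *
st=r.state();print(st['time_s'],st['tool_pos'],st['qpos'].round(1),st['tcp_rot'].round(3).tolist())
print(delta([.48,-.33,.26],st['tcp_rot']),delta([0,0,0],Rt(80.8)))
```

```text
5.3 [0.47033082 0.24582936 0.36136313] [-52.2   3.4  21.2  99.   -1.2  77.9 -40.3] [[0.166, 0.986, 0.0], [0.986, -0.166, 0.0], [0.0, 0.0, -1.0]]
(array([-566.2 ,  105.39,  101.26]), array([0., 0., 0.])) (array([-320.76, -422.86,  361.28]), array([ 0.0021,  0.6107, -0.0065]))
```

Call:
servo_tool:
  plan:
    - [-40,7.5,5,0,0,0,85]
    - [-40,7.5,5,0,0,0,85]
    - [-40,7.5,5,0,0,0,85]
    - [-40,7.5,5,0,0,0,85]
    - [-40,7.5,5,0,0,0,85]
    - [-40,7.5,5,0,0,0,85]
    - [-40,7.5,5,0,0,0,85]
    - [-40,7.5,5,0,0,0,85]
    - [-40,7.5,5,0,0,0,85]
    - [-40,7.5,5,0,0,0,85]
    - [-40,7.5,5,0,0,0,85]
    - [-40,7.5,5,0,0,0,85]
    - [-40,7.5,5,0,0,0,85]
    - [-40,7.5,5,0,0,0,85]
    - [0,0,0,0,0.15,0,85]
    - [0,0,0,0,0.15,0,85]
    - [0,0,0,0,0.15,0,85]
    - [0,0,0,0,0.16,0,85]
    - [0,0,0,0,0,0,85]

```text
time_s: 7.68
tool_pos: [0.4807, -0.3267, 0.2888]
tcp_rot: [[0.141, 0.986, 0.092], [0.808, -0.168, 0.564], [0.572, -0.005, -0.82]]
ft_force: [0.3, 0.3, -0.4]
width: 0.0849
```

Run:
```python
from fit import *
st=r.state();print(st['time_s'],st['tool_pos'],st['qpos'].round(1),delta([.49,-.33,.2],Rt(80.8)))
P,H,p=allpts('wrist',st); save('wrist1',p); h,s,v=H.T
reg=inbox(P,[.43,-.32,.0],[.62,-.07,.14])
red=reg&((h<8)|(h>172))&(s>150)&(P[:,2]>.05)
if red.sum(): 
    R=P[red]; m=R.mean(0); d=np.linalg.svd(R-m,full_matrices=False)[2][0]; print('red',red.sum(),m.round(4),d.round(3),boxfit(R))
yel=reg&(h>12)&(h<32)&(s>90)&(P[:,2]>.055); print(' ring',yel.sum(),circ(P[yel]),np.median(P[yel],0).round(4))
bl=reg&(s<60)&(v>120)&(P[:,2]>.045)&(P[:,2]<.065); print(' blade',bl.sum(),boxfit(P[bl]),np.median(P[bl],0).round(4))
```

```text
7.675 [ 0.48070795 -0.32666172  0.28875206] [ 13.9  30.7  43.8  88.5 -42.9  98.   53.9] (array([-52.14,  10.19,  71.78]), array([ 0.0006,  0.0021, -0.0101]))
red 1141 [ 0.5047 -0.2574  0.1037] [ 0.119  0.721 -0.683] (array([ 0.5081, -0.2518]), array([0.0639, 0.0206]), 79.29)
 ring 3416 (array([ 0.5227, -0.1589]), np.float64(0.0401)) [ 0.523  -0.1594  0.0631]
 blade 2965 (array([ 0.5188, -0.1731]), array([0.1302, 0.0736]), 82.15) [ 0.5194 -0.1703  0.0535]
```

View pics/wrist1.png

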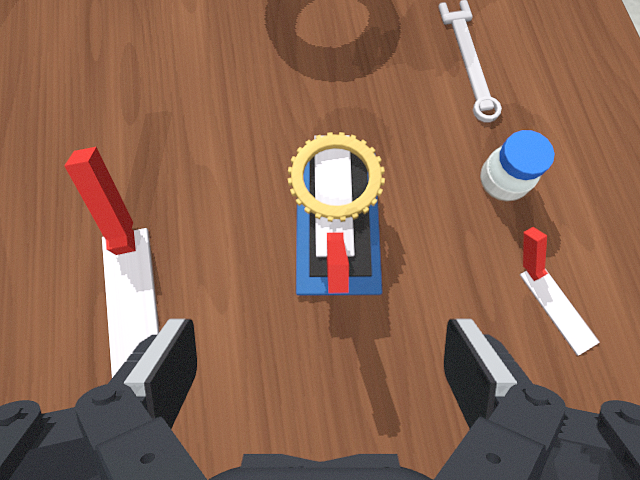

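The wrist view shows the paddle dead ahead, with its handle at (338,262) and the ring at (336,176), sitting slightly right of the blade centre line. I'll refine the yaw and lateral offset by edge slicing.

```bash
cat > sl.py <<'E'
from fit import *
st=r.state()
P,H,p=allpts('wrist',st); h,s,v=H.T
O=np.array([.5229,-.158,0]);a=np.radians(80.8);u=np.array([np.cos(a),np.sin(a),0]);n=np.array([-u[1],u[0],0])
L=(P-O)@np.c_[u,n,[0,0,1]]*1e3
reg=inbox(L,[-150,-60,0],[80,60,160])
red=reg&((h<8)|(h>172))&(s>150)&(L[:,2]>58)
bl=reg&(s<50)&(v>150)&(L[:,2]>47)&(L[:,2]<63)
rub=reg&(v<60)&(L[:,2]>40); foot=reg&(h>95)&(h<130)&(s>120)&(L[:,2]<20)
for nm,m,st_ in(('red',red,8),('blade',bl,12)):
    for x0 in np.arange(-136,60,st_):
        q=L[m&(L[:,0]>x0)&(L[:,0]<x0+st_)]
        if len(q)>25: print(nm,x0+st_/2,len(q),np.percentile(q[:,1],[1,99]).round(1),'c',round((np.percentile(q[:,1],1)+np.percentile(q[:,1],99))/2,2),'z',q[:,2].min().round(1),q[:,2].max().round(1))
print('red ext',L[red].min(0).round(1),L[red].max(0).round(1))
print('rub',boxfit(P[rub]),'foot',boxfit(P[foot]))
b=L[bl];print('blade x ext',np.percentile(b[:,0],[.5,99.5]).round(1))
E
python3 sl.py
```

```text
red -124.0 175 [-5.5  8.9] c 1.66 z 107.7 115.0
red -116.0 228 [-5.5  9.7] c 2.1 z 111.4 119.2
red -108.0 184 [-5.3  9.6] c 2.16 z 117.5 123.1
red -100.0 124 [-5.6 10.2] c 2.29 z 100.3 118.4
red -92.0 103 [-5.6  9.3] c 1.87 z 94.9 107.1
red -84.0 91 [-5.3  9.1] c 1.89 z 83.0 94.9
red -76.0 76 [-5.4  8.9] c 1.71 z 72.6 83.5
red -68.0 117 [-5.3  8.7] c 1.67 z 67.7 72.2
blade -82.0 97 [-16.6  20.1] c 1.74 z 48.8 55.2
blade -70.0 241 [-16.8  20.1] c 1.63 z 48.4 61.5
blade -58.0 312 [-16.2  20.1] c 1.93 z 48.7 55.7
blade -46.0 309 [-16.2  20.1] c 1.91 z 49.5 60.1
blade -22.0 363 [-16.2  20. ] c 1.9 z 49.2 56.1
blade -10.0 405 [-16.4  20. ] c 1.8 z 48.6 55.8
blade 2.0 379 [-15.8  20. ] c 2.1 z 48.3 55.7
blade 14.0 383 [-16.1  20. ] c 1.94 z 49.1 56.0
blade 26.0 350 [-15.4  19.9] c 2.26 z 48.0 56.1
blade 38.0 42 [-13.7  19.8] c 3.08 z 49.9 62.7
red ext [-126.4   -5.8   67.7] [-62.8  10.2 123.1]
rub (array([ 0.5209, -0.1924]), array([0.1297, 0.0583]), 80.52) foot (array([ 0.5212, -0.1918]), array([0.1511, 0.0899]), 80.53)
blade x ext [-80.1  34.2]
```

```bash
cat > g.py <<'E'
from h import *
R=Rt(80.8); g=np.array([.5045,-.2594,.096])+.0187*R[:,2]; st=r.state()
print(g,st['time_s'],st['width'],'grasp',delta(g,R),'ft',st['ft_force'].round(1))
E
python3 g.py
```

```text
[ 0.50621487 -0.2488121   0.08068186] 7.775 0.08518732534808239 grasp (array([-56.57,  10.47, 217.1 ]), array([ 0.0012,  0.0023, -0.0021])) ft [0.5 0.6 1.1]
```

Call:
servo_tool:
  plan:
    - [-19,3.5,20,0,0,0,85]
    - [-19,3.5,20,0,0.002,-0.002,85]
    - [-18.5,3.5,20,0.001,0,0,85]
    - [0,0,30,0,0,0,85]
    - [0,0,30,0,0,0,85]
    - [0,0,27,0,0,0,85]
    - [0,0,0,0,0,0,85]
    - [0,0,0,0,0,0,85]

```text
time_s: 8.78
tool_pos: [0.5003, -0.2878, 0.1392]
tcp_rot: [[0.129, 0.987, 0.092], [0.809, -0.159, 0.566], [0.573, 0.002, -0.819]]
ft_force: [0.4, -0.8, 0.5]
width: 0.0849
```

```bash
python3 g.py; python3 sl.py; python3 -c "
from h import *
print(r.state()['qpos'].round(1))"
```

```text
[ 0.50621487 -0.2488121   0.08068186] 8.775 0.08494043962422028 grasp (array([-1.23, -0.43, 70.59]), array([0.0005, 0.0002, 0.0019])) ft [ 0.4 -0.8  0.5]
red -124.0 644 [-6.   9.6] c 1.83 z 107.1 114.3
red -116.0 759 [-5.8  9.7] c 1.91 z 111.7 120.8
red -108.0 644 [-5.7  9.6] c 1.95 z 117.0 123.4
red -100.0 371 [-5.7  9.9] c 2.09 z 106.0 118.3
red -92.0 297 [-5.6  9.4] c 1.89 z 94.3 107.5
red -84.0 239 [-5.5  9.4] c 1.97 z 82.9 94.7
red -76.0 199 [-5.5  9.4] c 1.97 z 71.9 83.5
red -68.0 315 [-5.1  9.2] c 2.05 z 67.7 72.2
red -60.0 46 [-5.1  8.9] c 1.93 z 68.2 70.8
blade -82.0 218 [-16.4  20.2] c 1.9 z 48.8 55.1
blade -70.0 554 [-16.1  19.8] c 1.86 z 48.3 55.2
blade -58.0 749 [-16.2  20. ] c 1.89 z 48.8 55.7
blade -46.0 739 [-15.8  20.2] c 2.2 z 48.9 61.0
blade -22.0 825 [-15.   19.6] c 2.31 z 48.6 62.6
blade -10.0 939 [-15.9  20.4] c 2.25 z 48.4 62.2
blade 2.0 899 [-15.5  20.6] c 2.58 z 48.4 55.3
blade 14.0 861 [-15.7  20.3] c 2.3 z 47.9 55.3
blade 26.0 789 [-15.2  20.3] c 2.55 z 48.9 55.6
blade 38.0 70 [-15.3  19.7] c 2.21 z 49.2 60.6
red ext [-127.    -6.    67.7] [-62.9  10.1 123.4]
rub (array([ 0.5112, -0.2155]), array([0.1827, 0.1052]), 80.85) foot (array([ 0.5219, -0.1869]), array([0.1611, 0.0904]), 80.59)
blade x ext [-80.   32.9]
[ 12.7  38.5  39.5  96.8 -48.8  85.   60.8]
```

Call:
servo_tool:
  plan:
    - [-1.2,-0.4,15,0,0,0.002,85]
    - [0,0,15,0,0,0,85]
    - [0,0,15,0,0,0,85]
    - [0,0,15,0,0,0,85]
    - [0,0,10.5,0,0,0,85]
    - [0,0,0,0,0,0,60]
    - [0,0,0,0,0,0,40]
    - [0,0,0,0,0,0,26]
    - [0,0,0,0,0,0,23]
    - [0,0,0,0,0,0,20]
  squeeze: 20

```text
time_s: 10.07
tool_pos: [0.5056, -0.2491, 0.0803]
tcp_rot: [[0.133, 0.987, 0.093], [0.808, -0.162, 0.567], [0.574, -0.0, -0.819]]
ft_force: [-0.1, -0.4, 0.3]
width: 0.0199
```

```bash
python3 g.py
python3 - <<'E'
from h import *
p,d=r.camera('wrist'); save('wrist2',p)
E
```

```text
[ 0.50621487 -0.2488121   0.08068186] 10.075 0.019882309452149825 grasp (array([ 0.48,  0.53, -0.09]), array([ 0.0008, -0.0009, -0.0019])) ft [-0.1 -0.4  0.3]
```

View pics/wrist2.png

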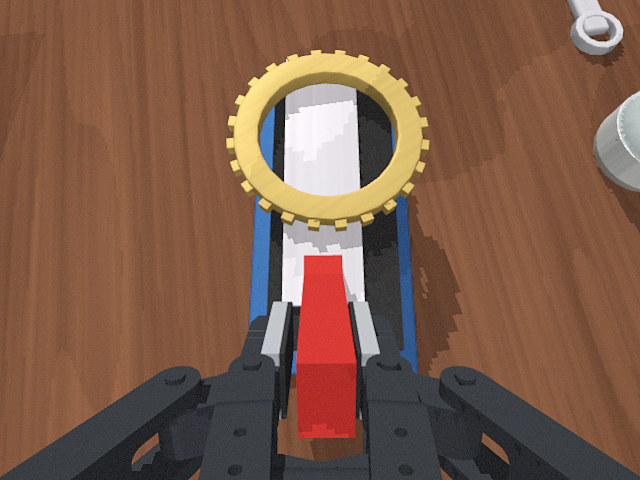

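The handle lies between the pads near (325,330), with about 1 mm more gap on the left. I'll nudge over and close.

Call:
servo_tool:
  plan:
    - [0.4,0.5,0,0,0,-0.001,20]
    - [0,0,0,0,0,0,18]
    - [0,0,0,0,0,0,17]
    - [0,0,0,0,0,0,16]
    - [0,0,0,0,0,0,14]
    - [0,0,0,0,0,0,10]
    - [0,0,0,0,0,0,5]
  squeeze: 20

```text
time_s: 11.0
tool_pos: [0.5064, -0.2487, 0.0805]
tcp_rot: [[0.132, 0.987, 0.093], [0.808, -0.161, 0.567], [0.574, 0.0, -0.819]]
ft_force: [1.1, -0.1, 0.6]
width: 0.0159
```

Call:
servo_tool:
  plan:
    - [0,0,0,0,0,0,0]
    - [0,0,0,0,0,0,0]
    - [0,0,0,0,0,0,0]
    - [0,0,0,0,0,0,0]
  squeeze: 100

```text
time_s: 11.5
tool_pos: [0.5063, -0.249, 0.0806]
tcp_rot: [[0.132, 0.987, 0.093], [0.808, -0.161, 0.567], [0.574, 0.0, -0.819]]
ft_force: [0.2, -1.5, 2.5]
width: 0.015
```

```bash
python3 g.py
python3 - <<'E'
from h import *
R=r.state()['tcp_rot']; print('1mm up in tool',R.T@[0,0,1])
E
python3 sl.py
```

```text
[ 0.50621487 -0.2488121   0.08068186] 11.5 0.01499895518556958 grasp (array([ 0.19, -0.08,  0.01]), array([ 0.001 , -0.0006, -0.001 ])) ft [ 0.2 -1.5  2.5]
1mm up in tool [ 5.74072911e-01  2.87185285e-04 -8.18804134e-01]
red -124.0 1552 [-4.9 10.8] c 2.99 z 104.1 114.9
red -116.0 1841 [-5.6 10.8] c 2.61 z 105.6 121.6
red -108.0 1799 [-5.5 10.8] c 2.65 z 111.2 123.4
red -100.0 1333 [-5.1 10.8] c 2.82 z 104.2 118.2
red -92.0 990 [-5.1 10.8] c 2.82 z 93.4 106.5
red -84.0 745 [-4.9 10.5] c 2.77 z 82.3 95.2
red -76.0 557 [-4.9 10.3] c 2.7 z 70.8 83.8
red -68.0 666 [-4.7 10.4] c 2.84 z 67.5 72.2
red -60.0 79 [-4.8 10.1] c 2.65 z 67.9 70.3
blade -82.0 238 [-15.9  20.7] c 2.39 z 47.6 55.7
blade -70.0 1050 [-15.5  20.7] c 2.6 z 48.8 55.5
blade -58.0 1549 [-15.6  20.6] c 2.53 z 47.9 55.5
blade -46.0 1270 [-14.9  20.5] c 2.81 z 49.7 60.5
blade -34.0 57 [-11.6  31.4] c 9.9 z 52.6 63.0
blade -22.0 1544 [-15.   20.1] c 2.52 z 47.3 61.0
blade -10.0 1677 [-15.7  20.5] c 2.42 z 48.5 61.5
blade 2.0 1550 [-15.2  20.3] c 2.55 z 48.4 55.3
blade 14.0 1489 [-15.8  20.2] c 2.19 z 48.4 55.1
blade 26.0 1325 [-15.   19.9] c 2.41 z 47.9 55.1
blade 38.0 106 [-15.9  18.8] c 1.45 z 48.2 60.3
red ext [-127.5   -5.8   67.5] [-63.   11.6 123.4]
rub (array([ 0.5037, -0.2104]), array([0.1685, 0.1137]), 87.09) foot (array([ 0.522 , -0.1865]), array([0.161 , 0.0905]), 80.57)
blade x ext [-78.   32.7]
```

Call:
servo_tool:
  plan:
    - [0.3,0,-0.4,0,0,0,0]
    - [0.6,0,-0.8,0,0,0,0]
    - [0.9,0,-1.2,0,0,0,0]
    - [1.1,0,-1.6,0,0,0,0]
    - [1.1,0,-1.6,0,0,0,0]
    - [1.1,0,-1.6,0,0,0,0]
    - [1.1,0,-1.6,0,0,0,0]
    - [1.1,0,-1.6,0,0,0,0]
    - [0.6,0,-0.8,0,0,0,0]
    - [0.3,0,-0.4,0,0,0,0]
    - [0,0,0,0,0,0,0]

```text
time_s: 12.92
tool_pos: [0.5061, -0.2485, 0.0945]
tcp_rot: [[0.132, 0.987, 0.092], [0.808, -0.161, 0.567], [0.574, -0.0, -0.819]]
ft_force: [0.0, -1.0, -2.1]
width: 0.0151
```

```bash
cat > ring.py <<'E'
from fit import *
st=r.state(); print(st['time_s'],'tcp',st['tool_pos'].round(4),'w',st['width'].round(4),'q',st['qpos'].round(0),'ft',st['ft_force'].round(1))
print('rot to 80.8 / 101.2',delta([0,0,0],Rt(80.8))[1],delta([0,0,0],Rt(101.2))[1])
def plane(Q):
    c=Q.mean(0); 
    for _ in range(3):
        n=np.linalg.svd(Q-Q.mean(0),full_matrices=False)[2][2]; e=(Q-Q.mean(0))@n; Q=Q[np.abs(e)<2*e.std()+1e-4]
    n*=np.sign(n[2]); return n.round(3),Q.mean(0).round(4)
P,H,p=allpts('wrist',st);h,s,v=H.T; T=st['tcp_rot']; 
L=(P-st['tool_pos'])@Rt(np.degrees(np.arctan2(T[1,0],T[0,0])),0)*1e3  # fwd, right, down
reg=inbox(L,[-10,-70,-60],[180,70,60])
yel=reg&(h>12)&(h<32)&(s>90); bl=reg&(s<50)&(v>150)&(L[:,2]>5)
bl&=(L[:,0]>20)&(abs(L[:,1])<20)
top=yel&(L[:,2]<np.percentile(L[yel][:,2],50)+4)
c=circ(P[top]);print('ring',top.sum(),c,'plane',plane(P[top]),'local',circ(L[top]),'down',np.median(L[top][:,2]).round(1))
print('blade plane',plane(P[bl]),'lat',np.percentile(L[bl][:,1],[1,99]).round(1),'local normal',plane(L[bl])[0])
E
python3 ring.py; python3 -c "
from h import *
p,d=r.camera('side');save('side2',p[130:330,230:430].repeat(2,0).repeat(2,1))"
```

```text
Traceback (most recent call last):
  File "ring.py", line 2, in <module>
    st=r.state(); print(st['time_s'],'tcp',st['tool_pos'].round(4),'w',st['width'].round(4),'q',st['qpos'].round(0),'ft',st['ft_force'].round(1))
                                                                       ^^^^^^^^^^^^^^^^^
AttributeError: 'float' object has no attribute 'round'
```

View pics/side2.png

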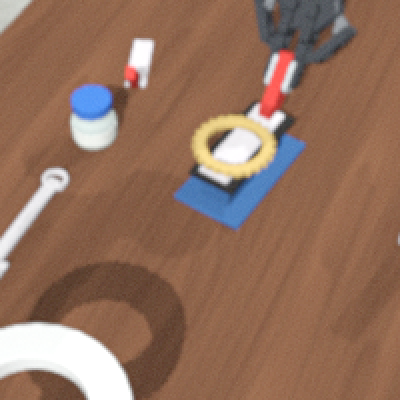

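The ring is lifted on the paddle and looks level at (235,145) in the crop. Now to measure it.

```bash
sed -i "s/st\['width'\].round(4)/round(st['width'],4)/" ring.py; python3 ring.py
```

```text
12.975 tcp [ 0.5061 -0.2485  0.0945] w 0.0149 q [ 10.  40.  38. 101. -51.  80.  62.] ft [ 0.4  0.3 -3. ]
rot to 80.8 / 101.2 [ 0.0003 -0.0012 -0.0011] [ 0.2047 -0.0012 -0.2926]
ring 13975 (array([ 0.5227, -0.1589]), np.float64(0.0399)) plane (array([0.001, 0.002, 1.   ]), array([ 0.5225, -0.1611,  0.0768])) local (array([91.1286,  1.8914]), np.float64(39.9216)) down 17.8
blade plane (array([0.   , 0.002, 1.   ]), array([ 0.5175, -0.1735,  0.0671])) lat [-18.7  18.5] local normal [-0.002 -0.     1.   ]
```

Call:
servo_tool:
  plan:
    - [0.34,0,-0.49,0.0052,0,-0.0073,0]
    - [0.34,0,-0.49,0.0102,0,-0.0146,0]
    - [0.34,0,-0.49,0.0102,0,-0.0146,0]
    - [0.34,0,-0.49,0.0102,0,-0.0146,0]
    - [0.34,0,-0.49,0.0102,0,-0.0146,0]
    - [0.34,0,-0.49,0.0102,0,-0.0146,0]
    - [0.34,0,-0.49,0.0102,0,-0.0146,0]
    - [0.34,0,-0.49,0.0102,0,-0.0146,0]
    - [0.34,0,-0.49,0.0102,0,-0.0146,0]
    - [0.34,0,-0.49,0.0102,0,-0.0146,0]
    - [0.34,0,-0.49,0.0102,0,-0.0146,0]
    - [0.34,0,-0.49,0.0102,0,-0.0146,0]
    - [0.34,0,-0.49,0.0102,0,-0.0146,0]
    - [0.34,0,-0.49,0.0102,0,-0.0146,0]
    - [0.34,0,-0.49,0.0102,0,-0.0146,0]
    - [0.34,0,-0.49,0.0102,0,-0.0146,0]
    - [0.34,0,-0.49,0.0102,0,-0.0146,0]
    - [0.34,0,-0.49,0.0102,0,-0.0146,0]
    - [0.34,0,-0.49,0.0102,0,-0.0146,0]
    - [0.34,0,-0.49,0.0102,0,-0.0146,0]

```text
time_s: 15.52
tool_pos: [0.5062, -0.2486, 0.1065]
tcp_rot: [[-0.152, 0.983, -0.106], [0.804, 0.186, 0.565], [0.575, 0.0, -0.819]]
ft_force: [0.3, -0.4, -2.6]
width: 0.0149
```

```bash
python3 ring.py
```

```text
15.525 tcp [ 0.5062 -0.2486  0.1065] w 0.0149 q [ 10.  42.  35.  93. -42.  87.  71.] ft [ 0.3 -0.4 -2.6]
rot to 80.8 / 101.2 [-0.1991 -0.0012  0.2848] [ 0.0053 -0.0011 -0.0068]
ring 13951 (array([ 0.4913, -0.1583]), np.float64(0.0399)) plane (array([-0.001,  0.001,  1.   ]), array([ 0.4921, -0.1605,  0.0888])) local (array([91.424 ,  2.2058]), np.float64(39.9069)) down 17.7
blade plane (array([-0.002,  0.002,  1.   ]), array([ 0.4914, -0.1739,  0.0791])) lat [-18.4  16.8] local normal [-0.003  0.002  1.   ]
```

Call:
servo_tool:
  plan:
    - [2.4,1.7,1.7,0,0,0,0]
    - [4.8,3.5,3.4,0,0,0,0]
    - [7.2,5.2,5.1,0,0,0,0]
    - [9.7,6.9,6.8,0,0,0,0]
    - [9.7,6.9,6.8,0.0013,0,-0.0017,0]
    - [9.7,6.9,6.8,0.0013,0,-0.0017,0]
    - [9.7,6.9,6.8,0.0013,0,-0.0017,0]
    - [9.7,6.9,6.8,0.0013,0,-0.0017,0]
    - [9.7,6.9,6.8,0,0,0,0]
    - [9.7,6.9,6.8,0,0,0,0]
    - [9.7,6.9,6.8,0,0,0,0]
    - [9.7,6.9,6.8,0,0,0,0]
    - [9.7,6.9,6.8,0,0,0,0]
    - [9.7,6.9,6.8,0,0,0,0]
    - [9.7,6.9,6.8,0,0,0,0]
    - [9.7,6.9,6.8,0,0,0,0]
    - [9.7,6.9,6.8,0,0,0,0]
    - [7.2,5.2,5.1,0,0,0,0]
    - [4.8,3.5,3.4,0,0,0,0]
    - [2.4,1.7,1.7,0,0,0,0]

```text
time_s: 18.08
tool_pos: [0.5831, -0.0284, 0.1064]
tcp_rot: [[-0.158, 0.981, -0.111], [0.803, 0.193, 0.564], [0.574, -0.0, -0.819]]
ft_force: [-1.3, -0.1, -2.8]
width: 0.015
```

```bash
python3 ring.py
cat > st.py <<'E'
from fit import *
st=r.state()
P,H,p=allpts('wrist',st);h,s,v=H.T; save('w%d'%(st['time_s']*10),p)
reg=inbox(P,[.4,.14,.0],[.64,.42,.2])
g=reg&(h>60)&(h<90)&(s>60)&(P[:,2]<.03);print(' green',g.sum(),boxfit(P[g]),P[g].max(0).round(3),P[g].min(0).round(3))
ra=reg&(P[:,2]>.046)&(P[:,2]<.066)&(s<70)&(v>90);
a=np.radians(101.2);S=np.array([.5236,.2735,0]);u=np.array([np.cos(a),np.sin(a),0]);n=np.array([-u[1],u[0],0])
L=(P-S)@np.c_[u,n,[0,0,1]]*1e3
for x0 in range(-60,60,12):
    q=L[ra&(L[:,0]>x0)&(L[:,0]<x0+12)]
    for nm,k in(('L',q[:,1]>5),('R',q[:,1]<-5)):
        if k.sum()>20: print(x0+6,nm,k.sum(),np.percentile(q[k][:,1],[2,98]).round(1),np.median(q[k][:,2]).round(1))
o=reg&(P[:,2]>.046)&(P[:,2]<.066)&(h>3)&(h<22)&(s>80);print('orange',o.sum(),L[o].min(0).round(1) if o.any() else '',L[o].max(0).round(1) if o.any() else '')
print('rail x ext',np.percentile(L[ra][:,0],[1,99]).round(1))
print('delta to place',delta([.5404,.1839,st['tool_pos'][2]],Rt(101.2)))
E
python3 st.py; ls pics
```

```text
18.075 tcp [ 0.5831 -0.0284  0.1064] w 0.015 q [ -8.  37.  30.  99. -49.  77.  56.] ft [-1.3 -0.1 -2.8]
rot to 80.8 / 101.2 [-0.2039 -0.001   0.2908] [ 0.0005 -0.001  -0.0007]
ring 13982 (array([0.5675, 0.0617]), np.float64(0.0399)) plane (array([-0.001,  0.002,  1.   ]), array([0.5681, 0.0596, 0.0887])) local (array([91.3638,  2.0897]), np.float64(39.9266)) down 17.8
blade plane (array([-0.001,  0.003,  1.   ]), array([0.5677, 0.046 , 0.079 ])) lat [-18.5  16.7] local normal [-0.003  0.     1.   ]
 green 4787 (array([0.5361, 0.2112]), array([0.1093, 0.0253]), 11.34) [0.591 0.233 0.013] [0.48  0.189 0.   ]
orange 0  
cl_side.npy
cl_top.npy
side0.npy
side0.png
side2.png
top0.npy
top0.png
w181.png
wrist0.npy
wrist0.png
wrist1.png
wrist2.pngTraceback (most recent call last):
  File "st.py", line 14, in <module>
    print('rail x ext',np.percentile(L[ra][:,0],[1,99]).round(1))
                       ~~~~~~~~~~~~~^^^^^^^^^^^^^^^^^^^
    return _quantile_unchecked(
        a, q, axis, out, overwrite_input, method, keepdims, weights)
    return _ureduce(a,
                    func=_quantile_ureduce_func,
    ...<5 lines>...
                    overwrite_input=overwrite_input,
                    method=method)
    r = func(a, **kwargs)
    result = _quantile(arr,
                       quantiles=q,
    ...<2 lines>...
                       out=out,
                       weights=wgt)
    slices_having_nans = np.isnan(arr[-1, ...])
                                  ~~~^^^^^^^^^
IndexError: index -1 is out of bounds for axis 0 with size 0
```

Call:
servo_tool:
  plan:
    - [1.6,0,1.1,0,0,0,0]
    - [3.1,0,2.2,0,0,0,0]
    - [4.7,0,3.3,0,0,0,0]
    - [6.3,0,4.4,0,0,0,0]
    - [6.3,0,4.4,0,0,0,0]
    - [6.3,0,4.4,0,0,0,0]
    - [6.3,0,4.4,0,0,0,0]
    - [6.3,0,4.4,0,0,0,0]
    - [6.3,0,4.4,0,0,0,0]
    - [6.3,0,4.4,0,0,0,0]
    - [6.3,0,4.4,0,0,0,0]
    - [6.3,0,4.4,0,0,0,0]
    - [6.3,0,4.4,0,0,0,0]
    - [6.3,0,4.4,0,0,0,0]
    - [6.3,0,4.4,0,0,0,0]
    - [6.3,0,4.4,0,0,0,0]
    - [6.3,0,4.4,0,0,0,0]
    - [4.7,0,3.3,0,0,0,0]
    - [3.1,0,2.2,0,0,0,0]
    - [1.6,0,1.1,0,0,0,0]

```text
time_s: 20.68
tool_pos: [0.5578, 0.0996, 0.1067]
tcp_rot: [[-0.158, 0.981, -0.111], [0.803, 0.193, 0.564], [0.574, 0.0, -0.819]]
ft_force: [-0.2, 0.1, -2.5]
width: 0.0149
```

```bash
python3 ring.py; sed -i 's/^print(.rail x ext/if ra.any(): &/' st.py; python3 st.py; ls pics | grep ^w
```

```text
20.675 tcp [0.5578 0.0996 0.1067] w 0.0149 q [-18.  32.  28. 107. -52.  69.  49.] ft [-0.2  0.1 -2.5]
rot to 80.8 / 101.2 [-0.2037 -0.0011  0.2908] [ 0.0007 -0.001  -0.0008]
ring 13848 (array([0.5423, 0.1894]), np.float64(0.0399)) plane (array([-0.   ,  0.002,  1.   ]), array([0.543, 0.187, 0.089])) local (array([91.176 ,  2.1397]), np.float64(39.8533)) down 17.8
blade plane (array([0.   , 0.003, 1.   ]), array([0.5425, 0.1739, 0.0793])) lat [-18.4  16.8] local normal [-0.003 -0.001  1.   ]
 green 2897 (array([0.5222, 0.2615]), array([0.1019, 0.1272]), 11.87) [0.58  0.328 0.017] [0.46  0.191 0.004]
-54 L 238 [25.  34.2] 52.8
-54 R 351 [-38.2 -25.1] 53.4
-42 L 57 [24.9 44.9] 54.0
-42 R 119 [-32.8 -25. ] 54.3
-30 L 122 [35.1 44.9] 54.6
-30 R 57 [-45.4 -40.1] 54.7
-18 L 447 [25.6 44.7] 54.5
-18 R 342 [-45.3 -28.6] 54.5
-6 L 494 [25.1 44.5] 54.4
-6 R 517 [-45.1 -25.4] 54.4
6 L 373 [25.2 44.7] 54.4
6 R 362 [-44.9 -25.5] 54.5
18 L 38 [25.1 45.1] 54.2
18 R 25 [-45.1 -39.2] 54.2
orange 413 [-53.9 -45.8  46.5] [ 9.9 45.8 56.7]
rail x ext [-54.6  12.8]
delta to place (array([70.58, -0.77, 49.47]), array([ 0.0007, -0.0011, -0.0008]))
w181.png
w207.png
wrist0.npy
wrist0.png
wrist1.png
wrist2.png
```

Call:
servo_tool:
  plan:
    - [1.6,0,1.1,0,0,0,0]
    - [3.2,0,2.3,0,0,0,0]
    - [4.8,-0.1,3.4,0,0,0,0]
    - [6.4,-0.1,4.5,0,0,0,0]
    - [6.4,-0.1,4.5,0,0,0,0]
    - [6.4,-0.1,4.5,0,0,0,0]
    - [6.4,-0.1,4.5,0,0,0,0]
    - [6.4,-0.1,4.5,0,0,0,0]
    - [6.4,-0.1,4.5,0,0,0,0]
    - [6.4,-0.1,4.5,0,0,0,0]
    - [6.4,0,4.5,0,0,0,0]
    - [4.8,0,3.4,0,0,0,0]
    - [3.2,0,2.3,0,0,0,0]
    - [1.6,0,1.1,0,0,0,0]
    - [0,0,0,0,0,0,0]

```text
time_s: 22.65
tool_pos: [0.5404, 0.1837, 0.1065]
tcp_rot: [[-0.158, 0.981, -0.111], [0.803, 0.193, 0.564], [0.574, 0.0, -0.819]]
ft_force: [-0.1, -0.1, -3.5]
width: 0.0151
```

```bash
python3 ring.py; python3 st.py; ls pics | grep ^w2; python3 -c "
from h import *
p,d=r.camera('side');save('side3',p[240:470,140:440].repeat(2,0).repeat(2,1))"
```

```text
22.65 tcp [0.5404 0.1837 0.1065] w 0.0151 q [-25.  29.  25. 110. -54.  64.  43.] ft [-0.1 -0.1 -3.5]
rot to 80.8 / 101.2 [-0.2036 -0.001   0.2907] [ 0.0008 -0.001  -0.0009]
ring 5904 (array([0.5254, 0.2703]), np.float64(0.0423)) plane (array([-0.002,  0.01 ,  1.   ]), array([0.52  , 0.3001, 0.0887])) local (array([87.8466,  2.0097]), np.float64(42.3263)) down 17.9
blade plane (array([-0.   ,  0.001,  1.   ]), array([0.5189, 0.2641, 0.079 ])) lat [-18.6  16.8] local normal [-0.001  0.001  1.   ]
 green 6724 (array([0.5196, 0.2989]), array([0.1116, 0.2002]), 11.41) [0.591 0.406 0.03 ] [0.446 0.19  0.   ]
18 L 76 [25.2 34.4] 54.4
18 R 120 [-37.3 -25.2] 54.5
30 L 272 [25.2 34.3] 54.4
30 R 378 [-37.2 -24.9] 54.4
42 L 68 [25.1 39.9] 54.3
42 R 134 [-32.5 -24.8] 54.4
54 L 28 [43.7 45.2] 54.5
orange 23 [ 44.4 -43.8  48.7] [108.6  25.2  65.3]
rail x ext [19.7 52.4]
delta to place (array([ 0.52, -0.04,  0.35]), array([ 0.0011, -0.0007, -0.0013]))
w207.png
w227.png
```

View pics/side3.png

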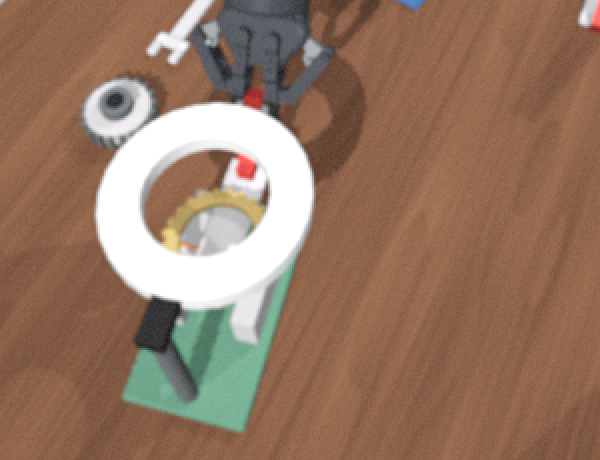

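The ring is under the lamp and level over the rails; the gripper is clear of the lamp. Lowering.

Call:
servo_tool:
  plan:
    - [-0.5,0,0.7,0,0,0,0]
    - [-1,0,1.5,0,0,0,0]
    - [-1.2,0,1.7,0,0,0,0]
    - [-1.2,0,1.7,0,0,0,0]
    - [-1.2,0,1.7,0,0,0,0]
    - [-1.2,0,1.7,0,0,0,0]
    - [-1.2,0,1.7,0,0,0,0]
    - [-1.2,0,1.7,0,0,0,0]
    - [-1.2,0,1.7,0,0,0,0]
    - [-0.9,0,1.3,0,0,0,0]
    - [-0.6,0,0.8,0,0,0,0]
    - [-0.6,0,0.8,0,0,0,0]
    - [-0.6,0,0.8,0,0,0,0]
    - [-0.6,0,0.8,0,0,0,0]
    - [-0.6,0,0.8,0,0,0,0]
    - [-1.2,0,1.7,0,0,0,0]
    - [-1.2,0,1.7,0,0,0,0]
    - [-1.2,0,1.7,0,0,0,0]
    - [-1.2,0,1.7,0,0,0,0]
    - [-1.2,0,1.7,0,0,0,0]

```text
time_s: 25.3
tool_pos: [0.5405, 0.1836, 0.0722]
tcp_rot: [[-0.158, 0.981, -0.111], [0.803, 0.193, 0.564], [0.575, 0.0, -0.818]]
ft_force: [-0.6, 0.3, -0.7]
width: 0.0146
```

```bash
python3 ring.py
python3 - <<'E'
from h import *
p,d=r.camera('wrist');save('wrist5',p)
E
```

```text
25.3 tcp [0.5405 0.1836 0.0722] w 0.0146 q [-24.  32.  24. 110. -56.  62.  47.] ft [-0.6  0.3 -0.7]
rot to 80.8 / 101.2 [-0.2036 -0.0013  0.2907] [ 0.0008 -0.0012 -0.0009]
ring 103 (array([0.5158, 0.3238]), np.float64(0.0069)) plane (array([-0.093,  0.511,  0.854]), array([0.5164, 0.3198, 0.0629])) local (array([142.304 ,   2.8896]), np.float64(6.8812)) down 9.6
blade plane (array([-0.004,  0.002,  1.   ]), array([0.5228, 0.2131, 0.045 ])) lat [-18.5  16.7] local normal [-0.004  0.004  1.   ]
```

View pics/wrist5.png

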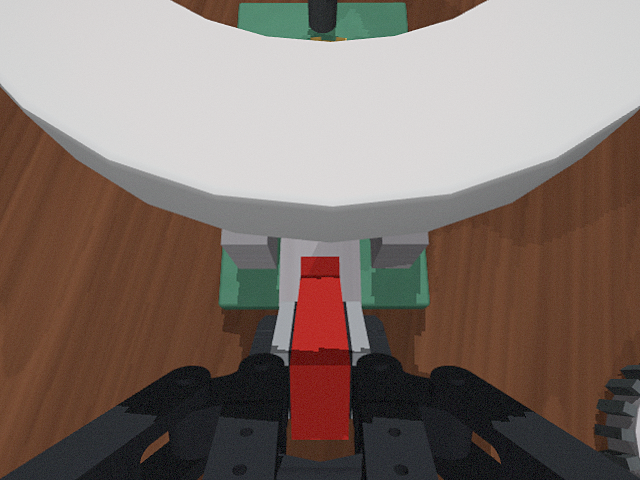

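The blade is centred between the rails, 9 mm below their tops, and the load has come off. Drawing the paddle out straight back.

Call:
servo_tool:
  plan:
    - [-2,0,-1.4,0,0,0,0]
    - [-4.1,0,-2.9,0,0,0,0]
    - [-6.2,0,-4.3,0,0,0,0]
    - [-8.2,0,-5.7,0,0,0,0]
    - [-8.2,0,-5.7,0,0,0,0]
    - [-8.2,0,-5.7,0,0,0,0]
    - [-8.2,0,-5.7,0,0,0,0]
    - [-8.2,0,-5.7,0,0,0,0]
    - [-8.2,0,-5.7,0,0,0,0]
    - [-8.2,0,-5.7,0,0,0,0]
    - [-8.2,0,-5.7,0,0,0,0]
    - [-8.2,0,-5.7,0,0,0,0]
    - [-8.2,0,-5.7,0,0,0,0]
    - [-8.2,0,-5.7,0,0,0,0]
    - [-8.2,0,-5.7,0,0,0,0]
    - [-8.2,0,-5.7,0,0,0,0]
    - [-8.2,0,-5.7,0,0,0,0]
    - [-8.2,0,-5.7,0,0,0,0]
    - [-8.2,0,-5.7,0,0,0,0]
    - [-8.2,0,-5.7,0,0,0,0]

```text
time_s: 27.9
tool_pos: [0.5763, 0.0016, 0.0715]
tcp_rot: [[-0.158, 0.981, -0.111], [0.803, 0.193, 0.564], [0.574, 0.0, -0.819]]
ft_force: [0.2, -0.4, -1.4]
width: 0.015
```

```bash
cat > chk.py <<'E'
from fit import *
S=np.array([.5236,.2735]);
for c in('top','side','wrist'):
    st=r.state();P,H,p=allpts(c,st);h,s,v=H.T
    y=inbox(P,[.44,.19,.035],[.61,.36,.08])&(h>12)&(h<32)&(s>90)&(P[:,2]>.055)
    if y.sum()>50: c0=circ(P[y]); print(c,y.sum(),c0,'off mm',((c0[0]-S)*1e3).round(1),'ztop',np.median(P[y][:,2]).round(4),boxfit(P[y]))
    save('chk_'+c,p)
E
python3 chk.py
python3 - <<'E'
from h import *
st=r.state();T=st['tcp_rot']; print(st['time_s'],st['tool_pos'])
# target: same hand pose as at grasp, carried back; first up 30 and over
print(delta([.5063,-.2490,.1165],Rt(80.8)), delta([.5063,-.2490,.1165],T))
E
```

```text
top 266 (array([0.5265, 0.2769]), np.float64(0.0371)) off mm [2.9 3.4] ztop 0.0636 (array([0.5362, 0.2898]), array([0.0507, 0.0907]), 54.36)
side 373 (array([0.5307, 0.2698]), np.float64(0.0342)) off mm [ 7.1 -3.7] ztop 0.0659 (array([0.5467, 0.2547]), array([0.0823, 0.0358]), 44.34)
28.05 [0.57631939 0.00116176 0.07151144]
(array([-164.22, -116.69, -170.07]), array([-0.2028, -0.0005,  0.2896])) (array([-164.22, -116.69, -170.07]), array([0., 0., 0.]))
```

Call:
servo_tool:
  plan:
    - [4.3,0,-6.1,0,0,0,0]
    - [4.3,0,-6.1,0,0,0,0]
    - [4.3,0,-6.1,0,0,0,0]
    - [4.3,0,-6.1,0,0,0,0]
    - [4.3,0,-6.1,0,0,0,0]
    - [4.3,0,-6.1,0,0,0,0]
    - [-15.8,-9.75,-11.1,0,0,0,0]
    - [-15.8,-9.75,-11.1,0,0,0,0]
    - [-15.8,-9.75,-11.1,0,0,0,0]
    - [-15.8,-9.75,-11.1,0,0,0,0]
    - [-15.8,-9.75,-11.1,0,0,0,0]
    - [-15.8,-9.75,-11.1,0,0,0,0]
    - [-15.8,-9.75,-11.1,0,0,0,0]
    - [-15.8,-9.75,-11.1,0,0,0,0]
    - [-15.8,-9.75,-11.1,0,0,0,0]
    - [-15.8,-9.75,-11.1,0,0,0,0]
    - [-15.8,-9.75,-11.1,0,0,0,0]
    - [-15.8,-9.75,-11.1,0,0,0,0]

```text
time_s: 30.3
tool_pos: [0.5057, -0.249, 0.1164]
tcp_rot: [[-0.158, 0.981, -0.111], [0.803, 0.193, 0.564], [0.574, 0.0, -0.819]]
ft_force: [1.2, 0.7, -1.6]
width: 0.015
```

Call:
servo_tool:
  plan:
    - [0,0,0,-0.0203,0,0.029,0]
    - [0,0,0,-0.0203,0,0.029,0]
    - [0,0,0,-0.0203,0,0.029,0]
    - [0,0,0,-0.0203,0,0.029,0]
    - [0,0,0,-0.0203,0,0.029,0]
    - [0,0,0,-0.0203,0,0.029,0]
    - [0,0,0,-0.0203,0,0.029,0]
    - [0,0,0,-0.0203,0,0.029,0]
    - [0,0,0,-0.0203,0,0.029,0]
    - [0,0,0,-0.0203,0,0.029,0]
    - [0,0,0,0,0,0,0]
    - [0,0,0,0,0,0,0]

```text
time_s: 31.8
tool_pos: [0.5062, -0.2476, 0.1164]
tcp_rot: [[0.13, 0.987, 0.091], [0.808, -0.159, 0.567], [0.574, -0.0, -0.819]]
ft_force: [0.3, -0.6, -2.0]
width: 0.0151
```

```bash
python3 sl.py | grep -v red
python3 - <<'E'
from h import *
st=r.state(); print(st['time_s'],st['tool_pos'],delta([.5063,-.2490,.0810],Rt(80.8)))
E
```

```text
rub (array([ 0.5127, -0.201 ]), array([0.1791, 0.089 ]), 81.1) foot (array([ 0.5226, -0.1826]), array([0.1582, 0.0905]), 80.56)
blade x ext [-75.3  41.2]
31.85 [ 0.50628138 -0.24753167  0.11643431] (array([-21.54,   0.26,  28.17]), array([-0.0008, -0.0011,  0.001 ]))
```

Call:
servo_tool:
  plan:
    - [-3.6,0.1,4.7,0,0,0,0]
    - [-3.6,0.1,4.7,0,0,0,0]
    - [-3.6,0.1,4.7,0,0,0,0]
    - [-3.6,0,4.7,0,0,0,0]
    - [-3,0,4,0,0,0,0]
    - [-1.4,0,2,0,0,0,0]
    - [-0.8,0,1.1,0,0,0,0]
    - [-0.6,0,0.8,0,0,0,0]
    - [-0.6,0,0.8,0,0,0,0]
    - [-0.4,0,0.6,0,0,0,0]
    - [-0.1,0,0.2,0,0,0,0]
    - [0,0,0,0,0,0,0]

```text
time_s: 33.35
tool_pos: [0.5062, -0.2488, 0.081]
tcp_rot: [[0.13, 0.987, 0.091], [0.808, -0.159, 0.567], [0.574, -0.0, -0.819]]
ft_force: [-0.3, 0.0, -1.2]
width: 0.0151
```

```bash
python3 sl.py | grep blade
python3 - <<'E'
from h import *
st=r.state(); print(st['time_s'],st['tool_pos'],st['ft_force'],delta([.5063,-.2490,.0806],Rt(80.8)))
E
```

```text
blade -82.0 220 [-15.7  20.8] c 2.54 z 48.7 55.6
blade -70.0 1058 [-15.4  21. ] c 2.79 z 48.6 55.9
blade -58.0 1516 [-15.3  20.9] c 2.81 z 48.4 56.1
blade -46.0 1934 [-15.1  20.8] c 2.8 z 48.1 55.9
blade -34.0 1831 [-15.2  20.7] c 2.77 z 48.1 55.8
blade -22.0 1728 [-14.8  20.8] c 2.99 z 48.5 55.8
blade -10.0 1653 [-15.4  20.8] c 2.72 z 48.3 55.6
blade 2.0 1549 [-14.7  20.7] c 3.02 z 49.0 55.6
blade 14.0 1492 [-14.8  20.9] c 3.08 z 48.8 55.5
blade 26.0 1414 [-15.2  20.8] c 2.79 z 48.4 55.7
blade 38.0 1340 [-15.   20.7] c 2.88 z 48.4 56.1
blade 50.0 605 [-14.4  20.8] c 3.17 z 49.0 55.6
blade x ext [-77.7  48.9]
33.4 [ 0.50617084 -0.24886342  0.08105148] [ 0.4051046   0.46626297 -2.15822971] (array([-0.35,  0.15,  0.3 ]), array([-0.0007, -0.0011,  0.0005]))
```

Call:
servo_tool:
  plan:
    - [-0.3,0,0.4,0,0,0,0]
    - [0,0,0,0,0,0,0]
    - [0,0,0,0,0,0,18]
    - [0,0,0,0,0,0,24]
    - [0,0,0,0,0,0,40]
    - [0,0,0,0,0,0,60]
    - [0,0,0,0,0,0,85]
    - [0,0,0,0,0,0,85]
    - [0,0,0,0,0,0,85]
  squeeze: 20

```text
time_s: 34.52
tool_pos: [0.5061, -0.2488, 0.0805]
tcp_rot: [[0.13, 0.987, 0.091], [0.808, -0.159, 0.567], [0.574, -0.0, -0.819]]
ft_force: [-0.0, -0.5, 0.4]
width: 0.0854
```

```bash
python3 sl.py | grep blade|tail -4
python3 - <<'E'
from h import *
st=r.state(); print(st['time_s'],st['tool_pos'],st['ft_force'],st['width'])
E
```

```text
blade 26.0 1421 [-14.6  20.7] c 3.07 z 48.5 55.4
blade 38.0 1337 [-15.4  20.6] c 2.6 z 48.6 55.5
blade 50.0 581 [-14.4  20.8] c 3.19 z 48.5 55.0
blade x ext [-80.   48.5]
34.575 [ 0.50615129 -0.2488271   0.08047267] [-0.710338   -0.14531304 -0.38827334] 0.0850098260894055
```

Call:
servo_tool:
  plan:
    - [0,0,-8,0,0,0,85]
    - [0,0,-15,0,0,0,85]
    - [0,0,-25,0,0,0,85]
    - [0,0,-30,0,0,0,85]
    - [0,0,-30,0,0,0,85]
    - [0,0,-30,0,0,0,85]
    - [0,0,-20,0,0,0,85]
    - [0,0,0,0,0,0,85]
    - [0,0,0,0,0,0,85]

```text
time_s: 35.7
tool_pos: [0.4917, -0.3375, 0.209]
tcp_rot: [[0.13, 0.987, 0.09], [0.807, -0.158, 0.568], [0.576, -0.001, -0.818]]
ft_force: [0.5, -0.5, 0.4]
width: 0.0851
```

```bash
python3 sl.py | grep -E 'blade|foot'; python3 chk.py
python3 - <<'E'
from h import *
import h
from scipy.optimize import least_squares
from fit import allpts,inbox
st=r.state();print(st['time_s'],st['ft_force'])
for c in('top','side'):
    P,H,p=allpts(c);hh,s,v=H.T
    y=inbox(P,[.44,.19,.055],[.61,.36,.07])&(hh>12)&(hh<32)&(s>90);Q=P[y][:,:2]
    # annulus 33..48 fixed radii: penalise points outside
    f=lambda x:(lambda d:np.r_[np.maximum(33e-3-d,0),np.maximum(d-46.5e-3,0)]*1e3)(np.linalg.norm(Q-x,axis=1))
    s_=least_squares(f,[.5236,.2735],loss='soft_l1');print(c,len(Q),s_.x.round(4),s_.cost.round(1),'z sd',P[y][:,2].std().round(4))
t=cv2.imread('pics/chk_top.png')[140:290,130:480];cv2.imwrite('pics/fin.png',cv2.resize(t,None,fx=2,fy=2))
E
```

```text
blade -82.0 123 [-15.1  20.6] c 2.74 z 48.5 55.3
blade -70.0 313 [-15.2  20.7] c 2.75 z 47.7 55.7
blade -58.0 420 [-15.4  20.9] c 2.75 z 48.7 55.5
blade -46.0 603 [-14.6  21.1] c 3.26 z 48.7 55.4
blade -34.0 577 [-14.7  20.4] c 2.88 z 48.9 55.4
blade -22.0 566 [-15.1  20.6] c 2.77 z 48.3 55.5
blade -10.0 553 [-15.2  20.9] c 2.82 z 48.3 55.4
blade 2.0 545 [-15.4  21. ] c 2.82 z 48.8 55.8
blade 14.0 512 [-14.6  20.4] c 2.94 z 51.7 55.6
blade 26.0 492 [-14.7  20.6] c 2.95 z 49.8 55.3
blade 38.0 491 [-15.   20.8] c 2.86 z 48.8 55.5
blade 50.0 203 [-14.1  20.9] c 3.38 z 48.5 55.4
rub (array([ 0.5218, -0.1848]), array([0.1457, 0.0591]), 80.69) foot (array([ 0.522 , -0.1855]), array([0.1644, 0.0903]), 80.56)
blade x ext [-80.2  48.4]
top 264 (array([0.5264, 0.2766]), np.float64(0.0373)) off mm [2.8 3.1] ztop 0.064 (array([0.5361, 0.2899]), array([0.0508, 0.0903]), 55.91)
side 379 (array([0.5306, 0.2698]), np.float64(0.0342)) off mm [ 7.  -3.7] ztop 0.0659 (array([0.5472, 0.2546]), array([0.0823, 0.0347]), 45.59)
35.9 [ 0.03894446  0.61092732 -0.14482191]
top 269 [0.5238 0.275 ] 14.7 z sd 0.0025
side 378 [0.5259 0.2742] 12.1 z sd 0.002
```

View pics/fin.png

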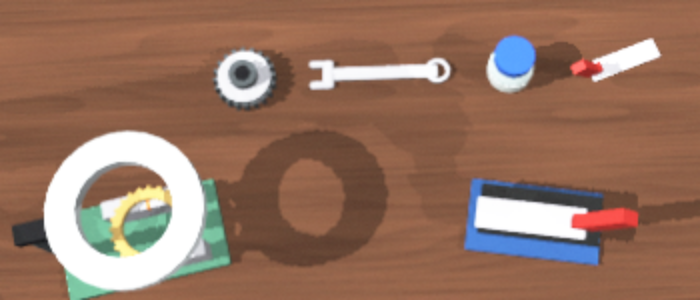

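The ring lies on the rails under the lamp, offset by under about 3 mm. The paddle is back on its rest, and the gear, wrench and jar have not moved. Handing in.

```bash
python3 -c "
from bench import r
print(r.close_job())"
```

```text
the job is handed in; nothing more can be done
None
```

I gripped the red-handled paddle and carried the ring level in under the lamp. I lowered it onto the two rails, drew the paddle straight back out and laid it on its blue rest. The job was handed in at about 36 s of the 72 s, and no verdict was reported.

Last checks before handing in:
- **Ring:** Its centre is about 2–3 mm from the middle of the stand (limit 15 mm), from top and side views with the lamp hiding part of it. Simple circle fits on the same partial views were less trustworthy and disagreed, at 4 and 8 mm. Its top face stands at about 64–66 mm, which fits it lying on the rails.
- **Ring tilt:** On the paddle it measured level within about 0.002 rad. One reading under the lamp said 0.01, with the ring partly hidden. I could not measure its tilt accurately once it was on the rails.
- **Paddle:** It lies level on the rest, about 1 mm sideways from where it started, pointing along the rest within about 0.5°.
- **Robot and bystanders:** The fingers are open and well clear. The gear, jar and wrench look unmoved in the last picture, though I did not measure them.

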